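# Free the grating plate held by a left-hand and a right-hand nut

## Task

Two round black nuts hold the grating plate on the white grater machine: one has a left-hand thread and the other a right-hand thread, and nobody remembers which is which, so try each one carefully both ways and never force a nut against its seat. Loosen both nuts until their brass collars are clear of the plate (do not prise it up before that), slide the plate out towards the machine's front by its red grip, and lay it gently flat, grip upwards, on the middle of the chopping board. Leave the other things where they are.

Things in the scene. Friction and masses are not known exactly. Their poses are not given: they have to be found in the camera images.
- machine: white grater machine with an aluminium top, 112 x 184 x 50 mm, fixed. Origin at the centre of its underside; its -x side is the front (vents, switch), towards the robot; z up. Flat top 50 mm above the origin. Two spindles 8 mm thick stand on it at its own x = 0, y = +58 and -58 mm, each with a captive nut that never comes off.
- nut_left (a point): point on the axis of the nut at the machine's y = +58 mm, 78 mm above its underside, fixed to the machine. The nut: round fluted black knob, 34 mm across, when tight 57 to 92 mm above the machine's underside, on a brass collar 21 mm across that dips 3 mm into the plate's keyhole. Plate top: 56 mm. Either nut may be the left-hand one (it loosens clockwise from above).
- nut_right (a point): the same point for the nut at the machine's own y = -58 mm.
- nut_1 (a joint): turn of the thread of one nut (left or right: unknown), rad, growing as it is loosened. 0: seated, hard stop; starts at 0 to 0.10. It rises 4 mm per rad; collar clear of the plate from 0.75; stop at 1.5. Loosening takes a steady torque of about 0.1 N m. It stays where it is left.
- nut_2 (a joint): the same for the other nut, whose thread has the opposite hand (its values too grow as it is loosened).
- knob_1 (a joint): wind-up of the black knob of nut_1 against its thread (they are joined by a torsion spring, 2.2 N m per rad), rad: 0 when let go, about +0.05 while it is being loosened, negative when it is turned the wrong way against the seat; beyond -0.2 (0.44 N m) the thread is damaged.
- knob_2 (a joint): the same for nut_2.
- plate: loose steel grating plate, 72 (x) x 156 (y) x 6 mm, 0.25 kg, on the machine's top, axes as the machine's. Origin: centre of underside. Red grip in its middle: 10 mm thick (x), 30 long (y), top at 40 mm. Keyholes at y = +-58 mm: 24 mm opening, behind it a 12 mm slot to the rear (+x) edge. With both collars clear, slide it 45 mm to the machine's -x, off the spindles, then lift.
- board: wooden chopping board, 231 (its x) x 193 (its y) x 28 mm, fixed on the worktop to the left of the machine, its long side about parallel to the worktop's front edge. Origin at the centre of its underside; top 28 mm above. A wall cabinet (underside 0.44 m above the worktop) hangs over the rear of the worktop behind it: keep the arm in front of it.
- potato: loose potato 45 x 49 x 34 mm behind the machine; leave it. Origin at the centre of its underside.
- bowl: loose pale plastic bowl, 125 mm across, 44 mm high; leave it. Origin at the centre of its underside.
- spice: loose spice jar with a yellow cap, 42 mm across, 106 mm high; leave it. Origin at the centre of its underside.
Things that resemble listed ones, but are neither listed nor needed, are in the scene too. There is more than one size of the plate; the one meant has the size given above.

How it is judged:
On the way:
1. both nuts are loosened until their collars are clear of the plate (0.75 rad) (value of joint each of nut_1, nut_2 above 0.75 rad), for 0.2 s.
At the end, for the whole second after the job is handed in: the plate lies flat (within 0.06 rad), grip up and at rest on the chopping board, its centre within 50 mm of the board's centre; both nuts are still loose on the machine (above 0.6 rad) (horizontal distance between plate and board below 0.05 m and z of plate in the frame of board between 0.024 and 0.033 m and angle between plate's own z axis and vertical below 0.06 rad and linear speed of plate below 0.02 m/s and value of joint each of nut_1, nut_2 above 0.6 rad); the robot touches nothing.
It fails at once if a nut is forced against its seat with more than about 0.44 N m (its knob wound up by more than 0.2 rad the wrong way) (value of joint any of knob_1, knob_2 below -0.2 rad).
It fails at once if the plate is dropped or pressed on the board with more than 100 N (contact force between plate and board above 100 N).
It fails at once if the potato, the bowl or the spice jar is moved more than 25 mm (distance of any of potato, bowl, spice from where it was at the start of the episode above 0.025 m).
It fails at once if the plate is prised up by more than 2.5 mm while a nut is still tight (below 0.5 rad) (z of plate in the frame of machine above 0.0525 m and value of joint any of nut_1, nut_2 below 0.5 rad).
It also fails if it takes over 72 s, if anything falls off the work surface, if the arm or the gripper's body presses on something with over 40 N, if the wrist force passes 120 N, or if a joint passes its speed limit or range.

## Robot

A 6-joint arm with a two-finger parallel gripper is mounted at the origin on a cart in front of the work surface, level with it; the furniture and walls round the work are solid. World frame = base frame: x ahead of the robot, y to its left, z up, the work surface at z = 0. Lengths are in m, angles in rad, forces in N, time in s.
With the tool pointing down it reaches from about 0.4 to 0.825 m from the base axis. Payload 7 kg.
Tool frame: the origin (TCP) lies at the centre of the arm's flange, where the gripper is bolted on; the fingertips stand 178 mm ahead of it and the grasp point (between the pads) lies 159 mm ahead of it (arm.tip_reach is the distance from the TCP to the fingertips, in m); z points along the fingers, y is the direction in which the jaws open and shut (so a half turn about z gives the same grasp; the last joint's range is limited). The gripper opens to 88 mm and grips with 3 to 60 N. Pads are 19 mm wide; open, the fingers measure 130 mm over their backs; the gripper's body (78 mm by 193 mm) begins 47 mm behind the grasp point.
Start: joints at [1.446, 0.359, 0.012, 0, -1.224, -0.288], TCP at [0.271, 0.618, 0.405] pointing down, gripper open.
Joint ranges: [-3.07, 3.07], [-1.43, 2.12], [-1.02, 1.25], [-3.03, 1.67], [-3.05, -0], [-3.03, 3.03]. Speed limits (rad/s): [2.39, 2.39, 3.01, 3.14, 3.14, 3.14].

## Interface

Orientations are given as [roll, pitch, yaw] about the fixed x, y, z axes, in that order (R = Rz(yaw) Ry(pitch) Rx(roll)).
In Python, from station import arm gives the robot as it stands.
- The arm moves only by the shell command python3 -m inch 'ROWS' [OPENING] [FORCE]. ROWS is JSON, a list that holds one entry, the list of rows, each a list of 6 numbers: the shift along the world's x, y, z in units of 200 mm (1.0 is 200 mm), then the turn, a rotation vector about the world's x, y, z in units of 180 degrees (1.0 is 180 degrees). A call has 1 to 8 rows; each row is the pose to reach, as a shift and turn from the pose commanded when the call began, turning the shorter way round; what a row does not reach only later rows make up. A row lasts 1/8 s, in which the tool goes at most 62.5 mm and 10.7 degrees, less where a joint would pass 70% of its speed; a pose out of reach is approached as far as the arm can. A call with a number of a shift or a turn outside -1 to 1 is refused whole. A call with a gripper value outside its range is refused whole. OPENING is the finger opening in mm, from 0 to 87.6, set as the call begins (- or left out, the last holds). The fingers move at their own pace and stop on an object; FORCE is the grip in N (left out, the last holds). Time passes only in rows, so rows that repeat a pose let the fingers close. It gives the time, the measured TCP pose, the force and the opening at its end, in the units of the state.
- arm.get_state(): the state, without advancing time (a new reading comes with each control period).
- arm.grab_frame(name): name is "side" or "top" or "wrist"; returns the picture (480x640x3 uint8, blue, green, red); there is no depth.
- arm.camera_params(name): a dict with "vertical_fov" (degrees; the focal length in pixels is half the picture's height over the tangent of half this angle, whatever the lens; pixels are square), "cx", "cy" (the principal point, pixels), "pose" (4x4, takes a point from camera to world coordinates). Camera axes: x right, y down, z forward; pixel columns grow to the right and rows downward; lengths in m; the calibration is good to about 2 mm. A picture is of the moment at which its call begins: read the wrist's pose just before it. camera_params takes no time and is no camera call; for the wrist camera it gives the pose at the moment of the call.
- arm.job_done(): hands the job in, once; it reports no verdict.
Trained networks look in the newest picture that a camera, given by its name, has taken for a name from the list of things; names that differ only in an ending like _2 or _b are one class to them, and where a whole thing is asked for, a point or a joint stands for the part that bears it (a point fixed in the world has none). Each returns a list of dicts, best first, with "score" (0 to 1); they miss things now and then, are a little off and sometimes report something else, mostly with a low value. They report only what shows in the picture. A call takes as long as a camera call. They do not tell look-alikes from the thing itself.
- arm.search_frame(target, camera): "box" ([left, top, right, bottom] in pixels, round what is visible of it).
- arm.regions_of(target, camera): "region" (480x640 bool, what is visible of it) and "box" ([left, top, right, bottom] in pixels, round what is visible of it).
The state is a dict: "t": time; "q": joint angles; "qd": joint speeds; "joint_efforts": joint torques, N m; "eef_pos": TCP position; "ee_rot": TCP orientation; "force": force on the tool from outside, world axes, zero at the start; "moment": the same for the moment, N m; "width": finger opening in m.
Only numpy, scipy, OpenCV 4.12 (cv2) and the standard library are available. Lean on these libraries where they do the work, as an engineer would, in place of code of your own. Each camera call takes 0.05 s, during which the arm holds its last target.

## Working session

There is one attempt and no reset: what is moved stays moved. The work goes in short steps, Python scripts to look and compute and a shell command to move; the robot and the scene stay as the last step left them, time stands still between calls to the robot, and variables do not carry over. Pictures are saved under pics/ and viewed, and the job is handed in when it is done.

```bash
ls; mkdir -p pics; python3 - <<'E'
from station import arm
import cv2
s=arm.get_state();print(s)
for n in ["side","top","wrist"]:
    p=arm.camera_params(n);print(n,p)
    cv2.imwrite(f"pics/{n}0.png",arm.grab_frame(n))
E
```

```text
pics
{'t': 0.0, 'q': array([ 1.44609499e+00,  3.59386632e-01,  1.10307284e-02, -3.59473904e-04,
       -1.22408511e+00, -2.88105677e-01]), 'qd': array([-7.92647611e-05,  7.41526359e-05, -5.61240038e-04,  9.58531861e-04,
       -8.55828846e-04,  1.04725660e-03]), 'joint_efforts': array([ 4.37069320e-04, -5.82709622e+01,  2.93066704e+01,  6.99735850e+00,
        7.29675448e-03, -1.51614631e-04]), 'eef_pos': array([0.27071444, 0.61811309, 0.40370867]), 'ee_rot': array([ 3.13991973e+00, -1.43364793e-04, -4.12929327e-01]), 'force': array([-0.32225892, -0.04464765,  0.85130665]), 'moment': array([-0.08300191,  0.01142587,  0.01763649]), 'width': 0.08790378171420248}
side {'vertical_fov': 55.126543338728254, 'cx': 310.52174300215046, 'cy': 237.78379763086747, 'pose': array([[ 0.99959632,  0.02262443, -0.01718552,  0.54129045],
       [ 0.02491141, -0.40708797,  0.91304918, -0.51100052],
       [ 0.0136612 , -0.91310871, -0.40748724,  0.45127397],
       [ 0.        ,  0.        ,  0.        ,  1.        ]])}
top {'vertical_fov': 47.75894006889971, 'cx': 321.7018234984614, 'cy': 235.70203650326962, 'pose': array([[ 0.30764701, -0.91863488,  0.24791789,  0.26466696],
       [-0.95149701, -0.29630771,  0.08279599,  0.21909173],
       [-0.00259931, -0.26136507, -0.96523652,  1.20876619],
       [ 0.        ,  0.        ,  0.        ,  1.        ]])}
wrist {'vertical_fov': 69.13369803756055, 'cx': 316.30999196716857, 'cy': 240.09861530703833, 'pose': array([[-0.40207395, -0.87283742, -0.27657075,  0.34566169],
       [-0.91560388,  0.38410454,  0.11888333,  0.5855901 ],
       [ 0.00246626,  0.30102914, -0.95361175,  0.38407519],
       [ 0.        ,  0.        ,  0.        ,  1.        ]])}
```

View pics/side0.png

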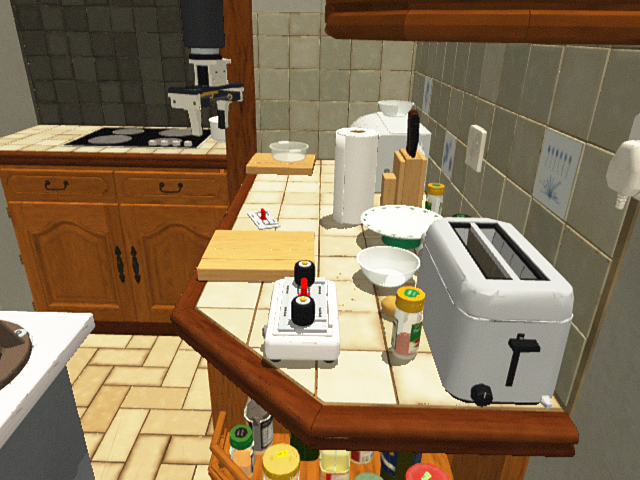

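View pics/top0.png

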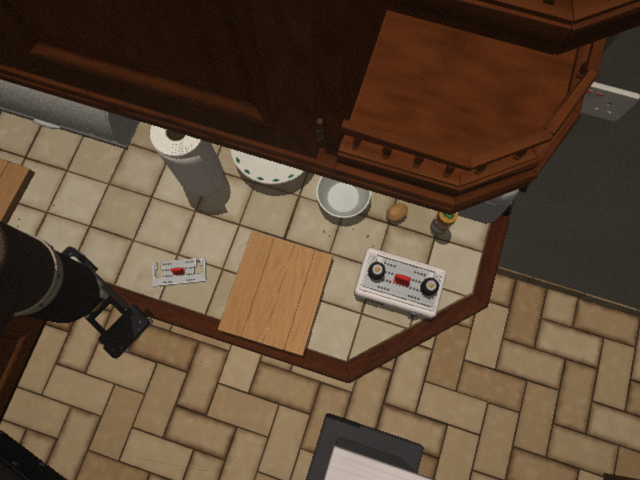

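View pics/wrist0.png

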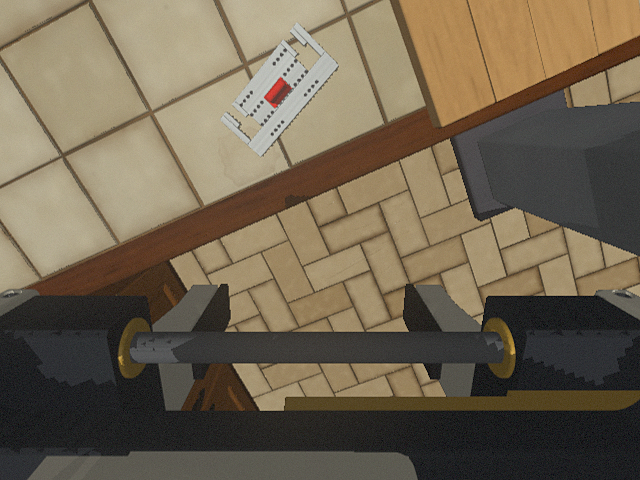

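Side: machine about (303,320), nuts at (304,270) and (302,310). Top: the nuts are at (377,270) and (430,287), the board at (275,293), and the look-alike plate at (178,271).

```bash
cat > h.py <<'E'
from station import arm
import numpy as np, cv2
def ray(cam,u,v,P=None):
    p=P or arm.camera_params(cam); T=np.array(p["pose"]); f=240/np.tan(np.radians(p["vertical_fov"])/2)
    d=T[:3,:3]@np.array([(u-p["cx"])/f,(v-p["cy"])/f,1.]); return T[:3,3],d
def onz(cam,u,v,z,P=None):
    o,d=ray(cam,u,v,P); return o+d*(z-o[2])/d[2]
def proj(cam,X,P=None):
    p=P or arm.camera_params(cam); T=np.array(p["pose"]); f=240/np.tan(np.radians(p["vertical_fov"])/2)
    c=T[:3,:3].T@(np.array(X)-T[:3,3]); return np.array([p["cx"]+f*c[0]/c[2],p["cy"]+f*c[1]/c[2]])
E
python3 - <<'E'
from h import *
for cam in ["top","side"]:
    im=arm.grab_frame(cam)
    for t in ["nut_left","nut_1","machine","plate","board","potato","bowl","spice"]:
        for r in arm.regions_of(t,cam)[:4]:
            m=r["region"]; v,u=np.nonzero(m)
            print(cam,t,round(r["score"],2),np.round(r["box"]),m.sum(),u.mean().round(1),v.mean().round(1))
            if t=="board" and r["score"]>.5:
                c,_=cv2.findContours(m.astype(np.uint8),0,2);c=max(c,key=cv2.contourArea)
                print([onz(cam,*p,0.028)[:2].round(3).tolist() for p in cv2.boxPoints(cv2.minAreaRect(c))])
    if cam=="top":
        cv2.imwrite("pics/topz.png",cv2.resize(im[200:360,200:500],None,fx=2.66,fy=2.66,interpolation=cv2.INTER_CUBIC))
    else: cv2.imwrite("pics/sidez.png",cv2.resize(im[220:380,180:450],None,fx=2.9,fy=2.9,interpolation=cv2.INTER_CUBIC))
E
```

```text
top nut_left 0.92 [352. 248. 442. 319.] 2212 398.3 285.2
top nut_1 0.69 [371. 263. 385. 278.] 241 376.1 270.3
top nut_1 0.65 [420. 276. 442. 296.] 256 428.8 286.0
top nut_1 0.38 [315. 178. 368. 218.] 1542 341.2 197.6
top machine 0.78 [355. 246. 444. 314.] 2153 397.7 284.2
top plate 0.78 [151. 257. 204. 287.] 1125 178.7 271.9
top plate 0.6 [363. 261. 436. 309.] 1867 401.4 281.6
top board 0.65 [220. 233. 335. 352.] 9075 275.8 292.7
[[0.3, 0.472], [0.534, 0.484], [0.535, 0.282], [0.303, 0.279]]
top potato 0.84 [386. 203. 408. 222.] 342 396.0 212.4
top bowl 0.66 [314. 179. 370. 220.] 1583 341.0 197.4
top bowl 0.29 [434. 214. 459. 237.] 413 441.6 222.8
top bowl 0.21 [419. 277. 439. 292.] 245 429.1 285.6
top spice 0.58 [431. 215. 458. 233.] 443 442.1 222.5
side nut_left 0.6 [260. 281. 338. 358.] 3112 301.7 333.1
side nut_1 0.91 [296. 258. 314. 282.] 451 304.1 271.5
side nut_1 0.78 [290. 293. 315. 328.] 726 302.5 309.9
side nut_1 0.23 [196. 231. 316. 282.] 5127 254.8 254.5
side machine 0.96 [263. 279. 344. 364.] 3321 303.0 331.9
side plate 0.85 [277. 274. 327. 335.] 1639 303.0 303.9
side plate 0.8 [247. 208. 280. 230.] 422 263.2 219.0
side plate 0.56 [389. 288. 423. 356.] 1983 406.9 322.0
side plate 0.3 [197. 231. 315. 281.] 5122 254.7 254.5
side board 0.64 [196. 234. 316. 278.] 5162 255.0 254.5
[[0.317, 0.233], [0.258, 0.467], [0.533, 0.483], [0.537, 0.244]]
side potato 0.78 [378. 296. 397. 315.] 242 388.6 305.1
side potato 0.55 [391. 288. 426. 359.] 1972 407.2 321.8
side bowl 0.74 [355. 241. 423. 288.] 2067 387.8 264.4
side spice 0.91 [390. 289. 424. 362.] 1993 407.1 322.0
```

View pics/topz.png

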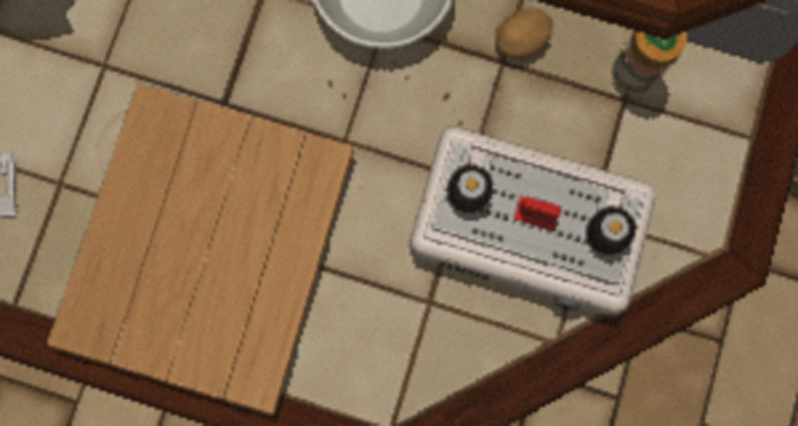

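View pics/sidez.png

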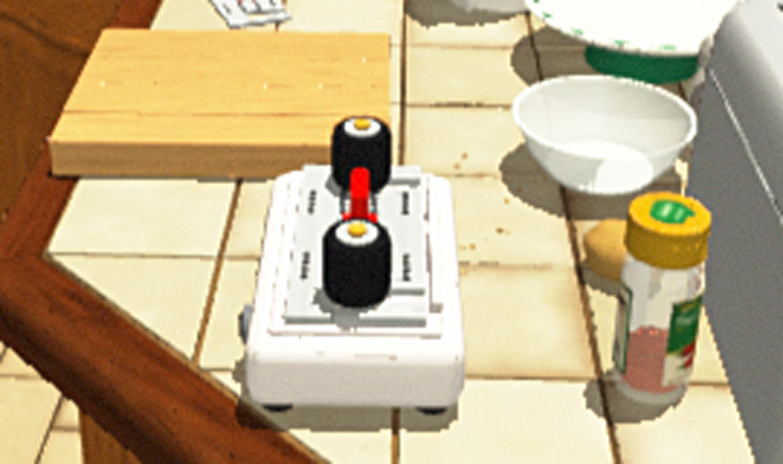

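```bash
python3 - <<'E'
from h import *
t={"L":((377.1,269.2),(304.1,263.1)),"R":((431.2,285.3),(303.1,299.3))}
X={}
for k,(a,b) in t.items():
    o1,d1=ray("top",*a);o2,d2=ray("side",*b)
    s=np.linalg.lstsq(np.c_[d1,-d2],o2-o1,rcond=None)[0]
    p=o1+d1*s[0];q=o2+d2*s[1];print(k,p.round(4),q.round(4),"z092",onz("top",*a,.092)[:2].round(4),onz("side",*b,.092)[:2].round(4)); X[k]=onz("top",*a,.092)[:2]
print(np.linalg.norm(X["L"]-X["R"]),np.degrees(np.arctan2(*(X["L"]-X["R"])[::-1])))
# board corners top from zoom
for u,v in [(136,85),(352,147),(277,412),(50,345)]:
    print(onz("top",200+u/2.66,200+v/2.66,.028)[:2].round(4))
# board top corners side
for u,v in [(104,30),(389,34),(388,147),(50,143)]:
    print("s",onz("side",180+u/2.9,220+v/2.9,.028)[:2].round(4))
for n,(u,v) in dict(grip=(401,281.6)).items(): print(onz("top",u,v,.09)[:2])
print("potato",onz("top",396,212.4,.017)[:2],"spice",onz("top",442,222,.05)[:2],"bowl",onz("top",341,197.5,.022)[:2])
E
```

```text
L [0.5173 0.1819 0.0946] [0.518  0.182  0.0948] z092 [0.5179 0.1818] [0.5178 0.1874]
R [0.5191 0.0654 0.0948] [0.5209 0.0657 0.0952] z092 [0.5197 0.0651] [0.5208 0.0709]
0.11678980926872709 90.88602356489812
[0.5273 0.475 ]
[0.5321 0.2838]
[0.3062 0.2751]
[0.3   0.467]
s [0.3023 0.4677]
s [0.531  0.4725]
s [0.5337 0.2806]
s [0.3071 0.2748]
[0.50834825 0.1268133 ]
potato [0.67621867 0.17554417] spice [0.67468369 0.07309103] bowl [0.67024111 0.30657856]
```

```bash
python3 -m inch '[[[0.1,-0.2,-0.02,0,0,-0.05],[0.22,-0.4,-0.06,0,0,-0.1],[0.34,-0.6,-0.1,0,0,-0.15],[0.46,-0.8,-0.15,0,0,-0.2],[0.6,-1,-0.2,0,0,-0.25]]]' 60 15; python3 -m inch '[[[0.1,-0.2,0,0,0,-0.04],[0.22,-0.4,0,0,0,-0.08],[0.34,-0.6,0,0,0,-0.119],[0.46,-0.8,0,0,0,-0.119],[0.6,-1,0,0,0,-0.119],[0.6,-1,0,0,0,-0.119]]]'; python3 - <<'E'
from h import *
s=arm.get_state();print(s["t"],s["eef_pos"],s["ee_rot"],s["moment"],s["force"],s["width"])
cv2.imwrite("pics/w1.png",arm.grab_frame("wrist"))
E
```

```text
t: 1.68
eef_pos: [0.3913, 0.417, 0.3647]
ee_rot: [-3.141, 0.0, -1.203]
force: [0.1, 0.7, -0.5]
width: 0.0603
t: 2.42
eef_pos: [0.512, 0.2159, 0.3647]
ee_rot: [-3.141, -0.0, -1.576]
force: [-0.5, -0.3, 0.3]
width: 0.0601
2.425 [0.51201611 0.21588366 0.36467875] [-3.14149673e+00 -2.19777611e-04 -1.57572638e+00] [ 0.15055819  0.00356076 -0.01031402] [-0.46550037 -0.30146882  0.28734601] 0.06014211556320526
```

View pics/w1.png

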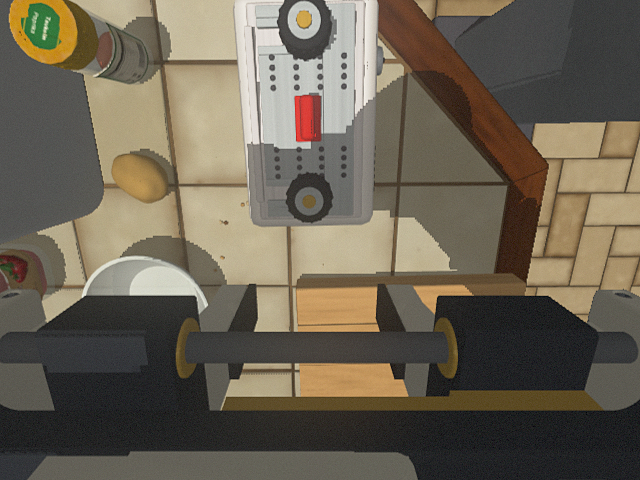

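Wrist view: the spindle tops show at (309,201) for the left nut and (304,19) for the right, with the grip at (308,118). I'll use these to check the positions.

```bash
python3 - <<'E'
from h import *
L=onz("wrist",309,201,.095);R=onz("wrist",304,19,.095);print(L,R,np.linalg.norm(L-R),np.degrees(np.arctan2(*(L-R)[1::-1])), "grip",onz("wrist",308,118,.09))
print("cabinet front", [onz("top",u,v,.44)[:2] for u,v in [(340,155),(200,120),(450,190)]])
E
```

```text
[0.51643881 0.18430443 0.095     ] [0.51826633 0.06876908 0.095     ] 0.1155498020400078 90.90622157096553 grip [0.51658598 0.127208   0.09      ]
cabinet front [array([0.59249447, 0.2977509 ]), array([0.58178747, 0.52329399]), array([0.58898779, 0.12345982])]
```

```bash
python3 -m inch '[[[0.01,-0.06,-0.15,0,0,0],[0.025,-0.12,-0.3,0,0,0],[0.025,-0.165,-0.45,0,0,0],[0.025,-0.165,-0.55,0,0,0],[0.025,-0.165,-0.62,0,0,0],[0.025,-0.165,-0.62,0,0,0]]]' 60 15;  python3 - <<'E'
from h import *
s=arm.get_state();print(s["eef_pos"],s["ee_rot"],s["moment"],s["force"],s["width"])
cv2.imwrite("pics/w2.png",arm.grab_frame("wrist"))
cv2.imwrite("pics/s2.png",cv2.resize(arm.grab_frame("side")[180:380,180:450],None,fx=2.9,fy=2.9))
E
```

```text
t: 3.22
eef_pos: [0.5154, 0.1858, 0.24]
ee_rot: [3.14, -0.001, -1.571]
force: [0.7, 0.4, -0.2]
width: 0.06
[0.51543895 0.18576909 0.23998527] [ 3.14038875e+00 -9.54740420e-04 -1.57121607e+00] [0.04775162 0.01403119 0.01733148] [ 0.71666917  0.43204144 -0.24166892] 0.06000536662465875
```

View pics/w2.png

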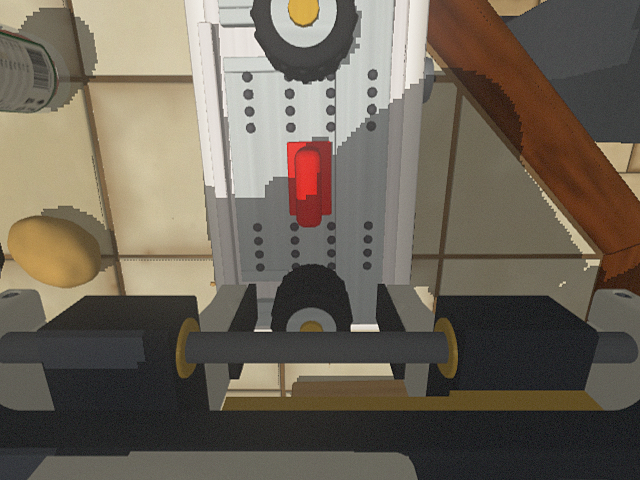

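View pics/s2.png

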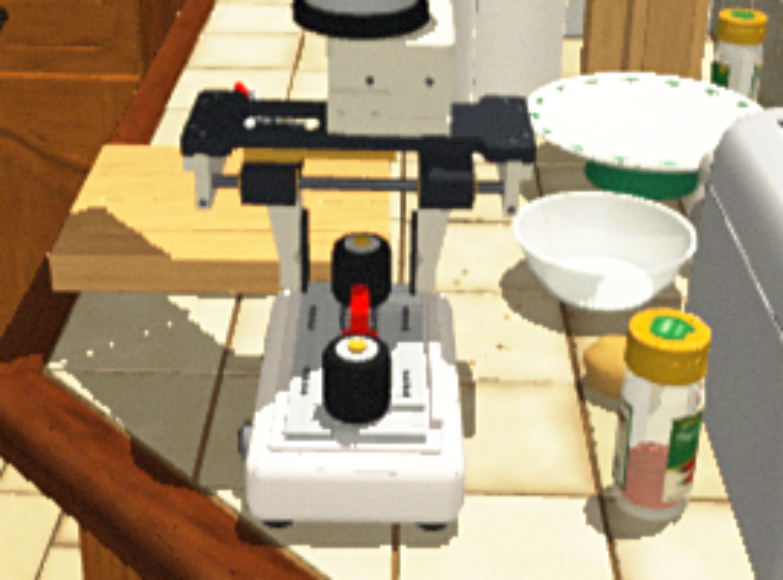

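The fingers straddle the left nut with clearance on both sides. I'll centre and close gently; at 15 N the pads should slip before they can overload the thread.

```bash
python3 -m inch '[[[0.005,-0.012,0.005,0,0,0],[0.005,-0.012,0.005,0,0,0],[0.005,-0.012,0.005,0,0,0],[0.005,-0.012,0.005,0,0,0],[0.005,-0.012,0.005,0,0,0]]]' 28 15;  cat > st.py <<'E'
from h import *
s=arm.get_state();print(s["t"],s["eef_pos"].round(4),s["ee_rot"].round(4),"M",s["moment"].round(3),"F",s["force"].round(2),s["width"].round(4), "q6",s["q"][5].round(4),"tau6",s["joint_efforts"][5].round(4))
E
python3 st.py
```

```text
t: 3.95
eef_pos: [0.5172, 0.1829, 0.2421]
ee_rot: [-3.141, 0.0, -1.572]
force: [2.2, -0.8, 2.9]
width: 0.0332Traceback (most recent call last):
  File "st.py", line 2, in <module>
    s=arm.get_state();print(s["t"],s["eef_pos"].round(4),s["ee_rot"].round(4),"M",s["moment"].round(3),"F",s["force"].round(2),s["width"].round(4), "q6",s["q"][5].round(4),"tau6",s["joint_efforts"][5].round(4))
                                                                                                                               ^^^^^^^^^^^^^^^^
AttributeError: 'float' object has no attribute 'round'
```

```bash
sed -i 's/s\["width"\].round(4)/round(float(s["width"]),4)/' st.py; python3 st.py; python3 -m inch '[[[0,0,0,0,0,0.008],[0,0,0,0,0,0.016],[0,0,0,0,0,0.016]]]'; python3 st.py;python3 -m inch '[[[0,0,0,0,0,0],[0,0,0,0,0,0]]]';python3 st.py
```

```text
3.95 [0.5172 0.1829 0.2421] [-3.1405e+00  3.0000e-04 -1.5719e+00] M [-0.475 -0.944 -0.033] F [ 2.19 -0.76  2.88] 0.0332 q6 -0.6988 tau6 0.0039
t: 4.32
eef_pos: [0.5172, 0.183, 0.242]
ee_rot: [-3.141, 0.0, -1.521]
force: [4.4, -2.4, 4.8]
width: 0.0336
4.325 [0.5172 0.183  0.242 ] [-3.1406e+00  3.0000e-04 -1.5210e+00] M [-0.698 -1.529 -0.103] F [ 4.38 -2.42  4.81] 0.0336 q6 -0.648 tau6 0.3182
t: 4.58
eef_pos: [0.5172, 0.183, 0.242]
ee_rot: [-3.141, 0.0, -1.522]
force: [5.7, -2.3, 4.2]
width: 0.0337
4.575 [0.5172 0.183  0.242 ] [-3.1406e+00  3.0000e-04 -1.5218e+00] M [-0.789 -1.765 -0.089] F [ 5.74 -2.33  4.2 ] 0.0337 q6 -0.6487 tau6 0.0948
```

```bash
python3 -m inch '[[[0,0,0,0,0,0.008],[0,0,0.0005,0,0,0.016],[0,0,0.0005,0,0,0.016],[0,0,0.0005,0,0,0.016]]]'; python3 st.py;python3 -m inch '[[[0,0,0,0,0,0.004],[0,0,0,0,0,0.01],[0,0,0,0,0,0.01],[0,0,0,0,0,0.01]]]';python3 st.py
```

```text
t: 5.08
eef_pos: [0.5172, 0.183, 0.2422]
ee_rot: [-3.14, 0.0, -1.471]
force: [4.0, -2.9, 5.2]
width: 0.0335
5.075 [0.5172 0.183  0.2422] [-3.1405e+00  2.0000e-04 -1.4714e+00] M [-0.826 -1.691 -0.15 ] F [ 3.96 -2.87  5.18] 0.0335 q6 -0.5984 tau6 0.1079
t: 5.58
eef_pos: [0.5172, 0.183, 0.2422]
ee_rot: [-3.14, 0.0, -1.44]
force: [3.8, -2.4, 7.1]
width: 0.0334
5.575 [0.5172 0.183  0.2422] [-3.1405e+00  2.0000e-04 -1.4400e+00] M [-0.853 -1.544 -0.102] F [ 3.82 -2.43  7.07] 0.0334 q6 -0.5671 tau6 0.1118
```

```bash
python3 -m inch '[[[0,0,0.0005,0,0,0.008],[0,0,0.001,0,0,0.016],[0,0,0.001,0,0,0.016],[0,0,0.001,0,0,0.016]]]'; python3 st.py;python3 -m inch '[[[0,0,0,0,0,0.008],[0,0,0.001,0,0,0.016],[0,0,0.001,0,0,0.016],[0,0,0.001,0,0,0.016]]]';python3 st.py
```

```text
t: 6.08
eef_pos: [0.5172, 0.183, 0.2425]
ee_rot: [-3.14, 0.0, -1.39]
force: [4.8, -2.9, 5.6]
width: 0.0338
6.075 [0.5172 0.183  0.2425] [-3.1404e+00  1.0000e-04 -1.3897e+00] M [-0.807 -1.53  -0.132] F [ 4.83 -2.89  5.58] 0.0338 q6 -0.5168 tau6 0.111
t: 6.58
eef_pos: [0.5172, 0.183, 0.2426]
ee_rot: [-3.14, 0.0, -1.339]
force: [4.4, -3.0, 7.1]
width: 0.0333
6.575 [0.5172 0.183  0.2426] [-3.1405e+00  1.0000e-04 -1.3395e+00] M [-0.805 -1.545 -0.131] F [ 4.43 -3.02  7.09] 0.0333 q6 -0.4665 tau6 0.1096
```

Torque has stayed at 0.11 N m through 0.23 rad, so anticlockwise loosens the left nut. I'll continue while rising with the thread.

```bash
python3 -m inch '[[[0,0,0.002,0,0,0.03],[0,0,0.004,0,0,0.06],[0,0,0.006,0,0,0.09],[0,0,0.008,0,0,0.12],[0,0,0.01,0,0,0.15],[0,0,0.012,0,0,0.18],[0,0,0.014,0,0,0.21],[0,0,0.016,0,0,0.25]]]'; python3 st.py;python3 -m inch '[[[0,0,0,0,0,0.005],[0,0,0,0,0,0.005]]]';python3 st.py
python3 - <<'E'
from h import *
cv2.imwrite("pics/w3.png",arm.grab_frame("wrist"))
cv2.imwrite("pics/s3.png",cv2.resize(arm.grab_frame("side")[180:380,180:450],None,fx=2.9,fy=2.9))
E
```

```text
t: 7.58
eef_pos: [0.5173, 0.183, 0.2458]
ee_rot: [-3.141, -0.001, -0.55]
force: [5.5, -2.3, 4.9]
width: 0.0334
7.575 [0.5173 0.183  0.2458] [-3.1406e+00 -9.0000e-04 -5.5040e-01] M [-0.929 -1.838 -0.076] F [ 5.51 -2.29  4.91] 0.0334 q6 0.3225 tau6 -1.7427
t: 7.82
eef_pos: [0.5173, 0.183, 0.2459]
ee_rot: [-3.141, -0.001, -0.538]
force: [5.5, -2.7, 5.5]
width: 0.0335
7.825 [0.5173 0.183  0.2459] [-3.1405e+00 -9.0000e-04 -5.3810e-01] M [-0.951 -1.778 -0.105] F [ 5.53 -2.71  5.46] 0.0335 q6 0.3348 tau6 0.2331
```

View pics/w3.png

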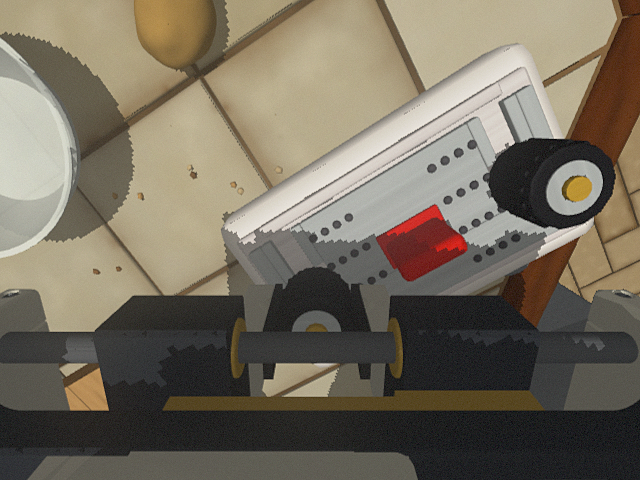

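View pics/s3.png

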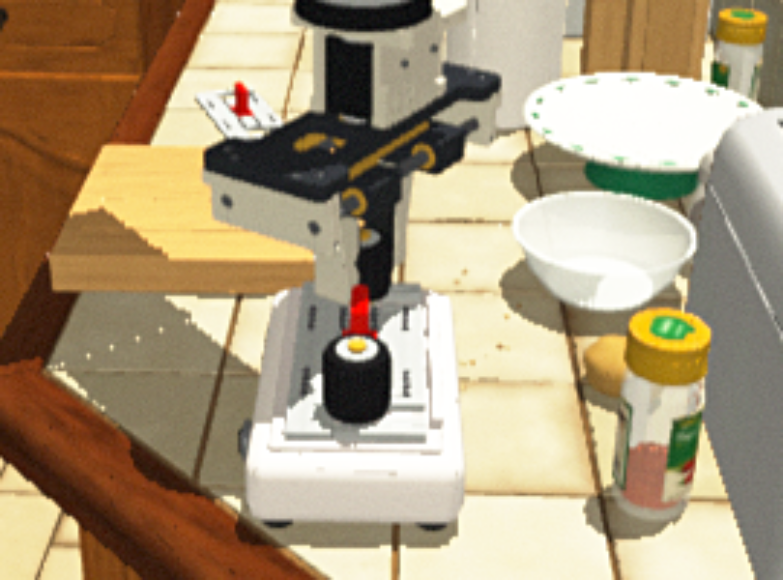

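```bash
python3 -m inch '[[[0,0,0,0,0,0],[0,0,0,0,0,0],[0,0,0,0,0,0],[0,0,0.2,0,0,0],[0,0,0.3,0,0,0],[0,0,0.3,0,0,0]]]' 46 15;  python3 st.py
python3 - <<'E'
from h import *
cv2.imwrite("pics/w4.png",arm.grab_frame("wrist"))
im=arm.grab_frame("side")
for r in arm.regions_of("nut_1","side")[:3]: print(r["score"],r["box"])
cv2.imwrite("pics/s4.png",cv2.resize(im[240:340,250:360],None,fx=6,fy=6,interpolation=cv2.INTER_CUBIC))
E
```

```text
t: 8.68
eef_pos: [0.517, 0.1831, 0.3068]
ee_rot: [-3.139, -0.001, -0.538]
force: [-0.5, 1.0, -1.0]
width: 0.0461
8.675 [0.517  0.1831 0.3068] [-3.139e+00 -9.000e-04 -5.383e-01] M [-0.053 -0.031  0.015] F [-0.54  1.   -1.02] 0.0461 q6 0.3348 tau6 -0.0005
0.93 [294.2, 255.7, 313.9, 282.5]
0.72 [289.8, 294.8, 316.2, 324.9]
```

View pics/s4.png

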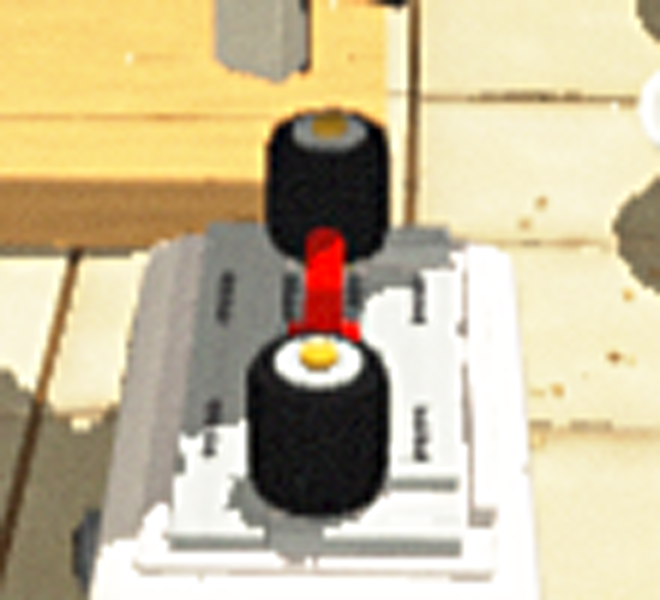

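View pics/w4.png

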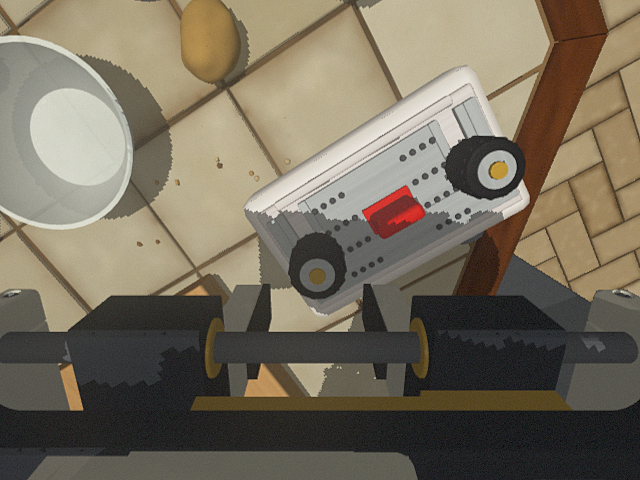

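```bash
python3 -m inch '[[[0.0075,-0.2,0,0,0,-0.03],[0.0075,-0.4,0,0,0,-0.06],[0.0075,-0.58,0,0,0,-0.1],[0.0075,-0.58,0,0,0,-0.13],[0.0075,-0.58,-0.05,0,0,-0.13],[0.0075,-0.58,-0.1,0,0,-0.13],[0.0075,-0.58,-0.1,0,0,-0.13]]]' 56 15;  python3 st.py
python3 - <<'E'
from h import *
im=arm.grab_frame("wrist")
cv2.imwrite("pics/w5.png",im)
cv2.imwrite("pics/t5.png",cv2.resize(arm.grab_frame("top")[200:360,300:500],None,fx=4,fy=4))
E
```

```text
t: 9.7
eef_pos: [0.5178, 0.0671, 0.2837]
ee_rot: [3.139, 0.001, -0.945]
force: [-0.3, 0.3, 0.4]
width: 0.0559
9.7 [0.5178 0.0671 0.2837] [ 3.1386e+00  6.0000e-04 -9.4520e-01] M [ 0.034 -0.021  0.029] F [-0.29  0.32  0.4 ] 0.0559 q6 0.121 tau6 0.0236
```

View pics/w5.png

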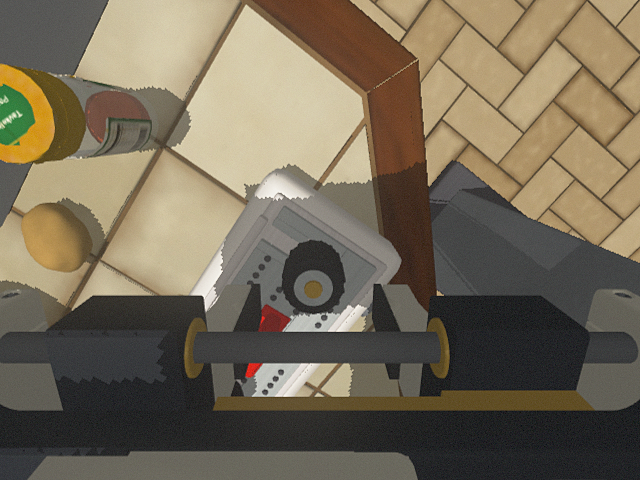

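View pics/t5.png

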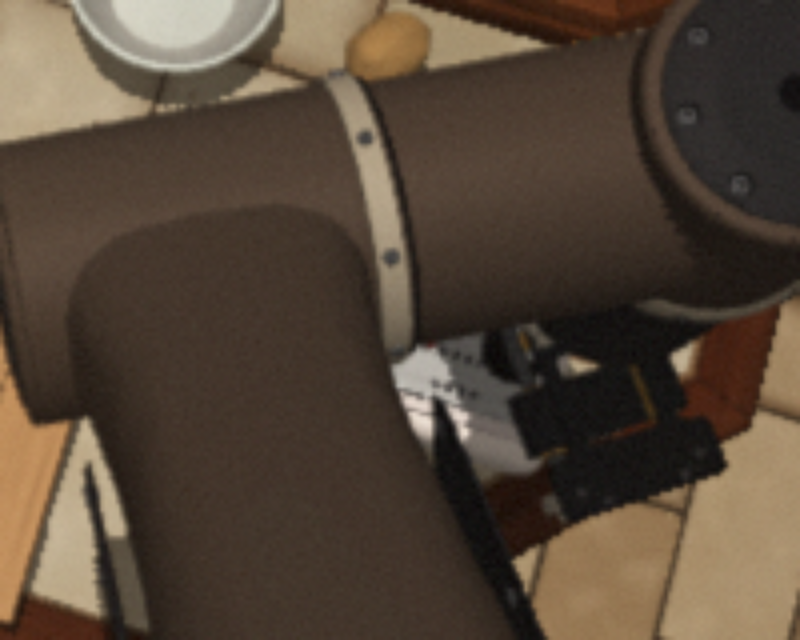

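Wrist view: right nut's spindle top at about (313,289), centred between the jaws. I'll compute the offset.

```bash
python3 - <<'E'
from h import *
print(onz("wrist",313,289,.095))
E
```

```text
[0.51987737 0.06780238 0.095     ]
```

```bash
python3 -m inch '[[[0.006,0,-0.06,0,0,0],[0.006,0,-0.12,0,0,0],[0.006,0,-0.18,0,0,0],[0.006,0,-0.208,0,0,0],[0.006,0,-0.208,0,0,0]]]' 56 15;  python3 st.py; python3 -m inch '[[[0,0,0,0,0,0],[0,0,0,0,0,0],[0,0,0,0,0,0],[0,0,0,0,0,0]]]' 28 15;  python3 st.py;python3 -m inch '[[[0,0,0,0,0,-0.008],[0,0,0,0,0,-0.016],[0,0,0,0,0,-0.016],[0,0,0,0,0,-0.016]]]';python3 st.py;
```

```text
t: 10.42
eef_pos: [0.5194, 0.0668, 0.2431]
ee_rot: [3.14, 0.0, -0.947]
force: [0.3, -0.5, -0.2]
width: 0.0558
10.425 [0.5194 0.0668 0.2431] [ 3.1404e+00  1.0000e-04 -9.4680e-01] M [-0.008 -0.012 -0.064] F [ 0.27 -0.52 -0.22] 0.0558 q6 0.121 tau6 0.0004
t: 10.92
eef_pos: [0.5196, 0.0669, 0.2441]
ee_rot: [-3.141, -0.0, -0.947]
force: [-0.0, -0.6, 1.7]
width: 0.0339
10.925 [0.5196 0.0669 0.2441] [-3.141e+00 -2.000e-04 -9.468e-01] M [ 0.074  0.214 -0.037] F [-0.04 -0.64  1.68] 0.0339 q6 0.121 tau6 0.0001
t: 11.42
eef_pos: [0.5196, 0.0669, 0.244]
ee_rot: [-3.141, -0.0, -0.997]
force: [-0.4, 0.1, 4.9]
width: 0.0339
11.425 [0.5196 0.0669 0.244 ] [-3.1413e+00 -1.0000e-04 -9.9680e-01] M [0.046 0.298 0.165] F [-0.36  0.12  4.88] 0.0339 q6 0.0709 tau6 -0.1098
```

```bash
for i in 1; do python3 -m inch '[[[0,0,0,0,0,-0.008],[0,0,0.001,0,0,-0.016],[0,0,0.001,0,0,-0.016],[0,0,0.001,0,0,-0.016]]]';python3 st.py;done; python3 -m inch '[[[0,0,0,0,0,-0.008],[0,0,0.001,0,0,-0.012],[0,0,0.001,0,0,-0.012],[0,0,0.001,0,0,-0.012]]]';python3 st.py
```

```text
t: 11.92
eef_pos: [0.5196, 0.0669, 0.2441]
ee_rot: [-3.141, -0.0, -1.047]
force: [-0.9, 0.2, 5.8]
width: 0.0337
11.925 [0.5196 0.0669 0.2441] [-3.1413e+00 -1.0000e-04 -1.0472e+00] M [0.052 0.353 0.101] F [-0.93  0.21  5.79] 0.0337 q6 0.0206 tau6 -0.1056
t: 12.42
eef_pos: [0.5196, 0.0669, 0.2443]
ee_rot: [-3.141, -0.0, -1.085]
force: [-0.7, -1.0, 5.3]
width: 0.0341
12.425 [0.5196 0.0669 0.2443] [-3.1413e+00 -1.0000e-04 -1.0846e+00] M [0.057 0.274 0.084] F [-0.71 -1.03  5.32] 0.0341 q6 -0.0168 tau6 -0.103
```

Steady at 0.105 N m here as well, matching a clockwise loosening thread. One more cautious step, then the rest.

```bash
python3 -m inch '[[[0,0,0,0,0,-0.008],[0,0,0.001,0,0,-0.016],[0,0,0.001,0,0,-0.016],[0,0,0.001,0,0,-0.016]]]';python3 st.py; python3 -m inch '[[[0,0,0,0,0,-0.008],[0,0,0.001,0,0,-0.016],[0,0,0.001,0,0,-0.016],[0,0,0.001,0,0,-0.016]]]';python3 st.py
```

```text
t: 12.92
eef_pos: [0.5196, 0.0669, 0.2445]
ee_rot: [-3.141, -0.0, -1.135]
force: [-1.0, -0.3, 5.3]
width: 0.0339
12.925 [0.5196 0.0669 0.2445] [-3.1414e+00 -1.0000e-04 -1.1349e+00] M [0.033 0.28  0.084] F [-1.04 -0.3   5.25] 0.0339 q6 -0.0671 tau6 -0.1051
t: 13.42
eef_pos: [0.5196, 0.0669, 0.2446]
ee_rot: [-3.141, -0.0, -1.185]
force: [-0.4, -0.0, 6.5]
width: 0.0339
13.425 [0.5196 0.0669 0.2446] [-3.1414e+00 -1.0000e-04 -1.1851e+00] M [0.044 0.294 0.077] F [-0.4  -0.01  6.51] 0.0339 q6 -0.1173 tau6 -0.1053
```

```bash
python3 -m inch '[[[0,0,0.002,0,0,-0.03],[0,0,0.004,0,0,-0.06],[0,0,0.006,0,0,-0.09],[0,0,0.008,0,0,-0.12],[0,0,0.01,0,0,-0.15],[0,0,0.012,0,0,-0.18],[0,0,0.014,0,0,-0.21],[0,0,0.016,0,0,-0.25]]]'; python3 -m inch '[[[0,0,0,0,0,-0.005],[0,0,0,0,0,-0.005]]]';python3 st.py;python3 -m inch '[[[0,0,0,0,0,0],[0,0,0,0,0,0],[0,0,0,0,0,0],[0,0,0.2,0,0,0],[0,0,0.3,0,0,0],[0,0,0.3,0,0,0]]]' 50 15;  python3 st.py
python3 - <<'E'
from h import *
im=arm.grab_frame("wrist")
cv2.imwrite("pics/w6.png",im)
cv2.imwrite("pics/s6.png",cv2.resize(arm.grab_frame("side")[240:340,250:360],None,fx=6,fy=6,interpolation=cv2.INTER_CUBIC))
E
```

```text
t: 14.42
eef_pos: [0.5194, 0.0669, 0.2478]
ee_rot: [3.141, -0.0, -1.974]
force: [-1.3, -0.7, 5.7]
width: 0.0339
t: 14.68
eef_pos: [0.5194, 0.0669, 0.2478]
ee_rot: [3.141, -0.0, -1.987]
force: [-1.8, -0.1, 5.7]
width: 0.0339
14.675 [0.5194 0.0669 0.2478] [ 3.1414e+00 -1.0000e-04 -1.9865e+00] M [0.251 0.609 0.095] F [-1.79 -0.14  5.65] 0.0339 q6 -0.9187 tau6 -0.2339
t: 15.42
eef_pos: [0.52, 0.0671, 0.3093]
ee_rot: [-3.139, 0.003, -1.987]
force: [-0.2, -0.2, -1.4]
width: 0.0502
15.425 [0.52   0.0671 0.3093] [-3.1394e+00  2.5000e-03 -1.9866e+00] M [ 0.041 -0.036 -0.032] F [-0.17 -0.19 -1.38] 0.0502 q6 -0.9188 tau6 -0.0004
```

View pics/s6.png

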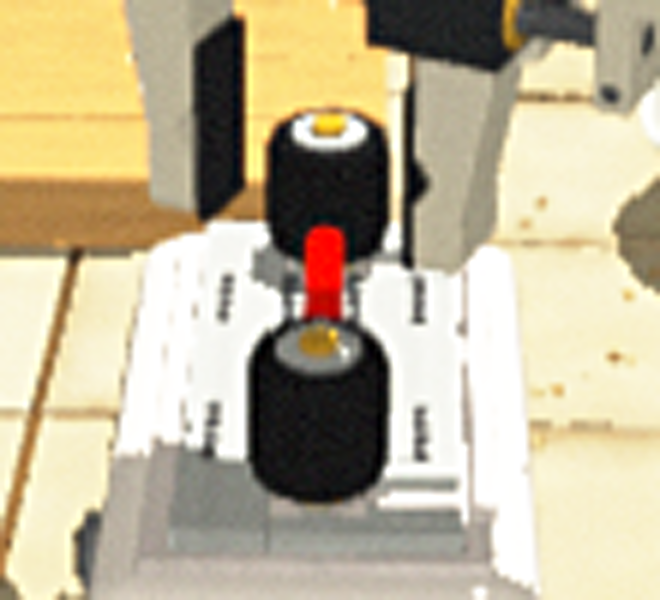

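View pics/w6.png

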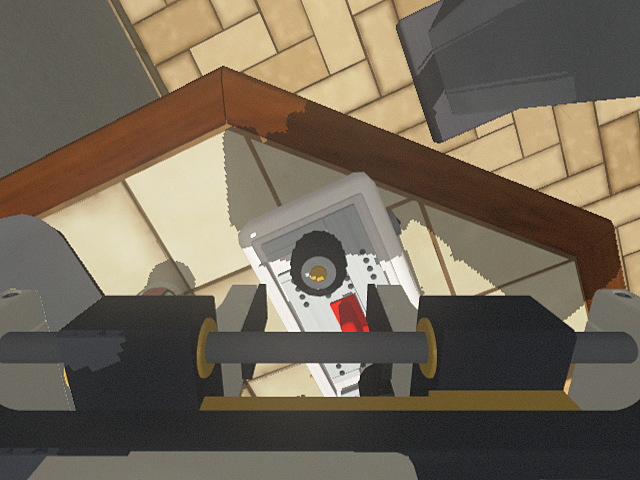

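Both nuts have visibly risen. The right one's lower edge moved from row 512 to row 498 in the zoom. Next is the grip.

```bash
python3 -m inch '[[[-0.01,0.1,0,0,0,0.04],[-0.01,0.2,0,0,0,0.08],[-0.01,0.29,0,0,0,0.12],[-0.01,0.29,-0.05,0,0,0.138],[-0.01,0.29,-0.05,0,0,0.138]]]' 40 40;  python3 st.py
python3 - <<'E'
from h import *
im=arm.grab_frame("wrist")
cv2.imwrite("pics/w7.png",im)
cv2.imwrite("pics/s7.png",cv2.resize(arm.grab_frame("side")[180:380,180:450],None,fx=2.9,fy=2.9))
E
```

```text
t: 16.15
eef_pos: [0.5169, 0.1248, 0.296]
ee_rot: [3.138, -0.002, -1.554]
force: [0.6, 1.2, -0.3]
width: 0.04
16.15 [0.5169 0.1248 0.296 ] [ 3.1385e+00 -1.6000e-03 -1.5535e+00] M [ 0.096 -0.018  0.008] F [ 0.6   1.19 -0.31] 0.04 q6 -0.5882 tau6 0.5011
```

View pics/w7.png

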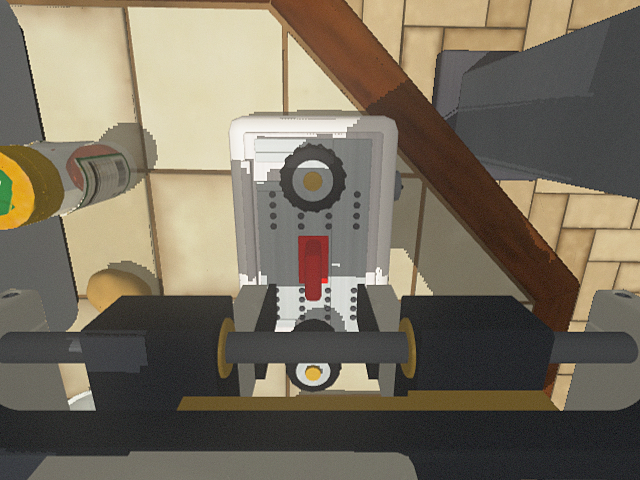

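View pics/s7.png

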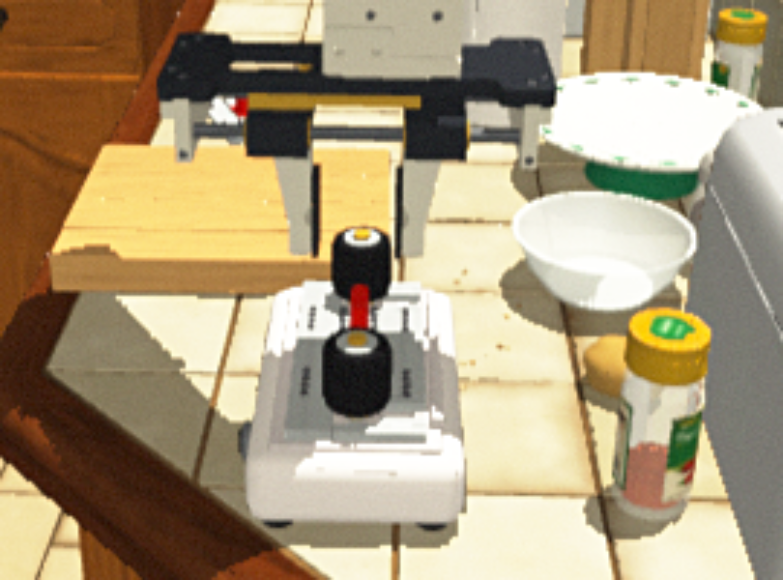

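```bash
python3 -m inch '[[[0.004,0,-0.1,0,0,0],[0.004,0,-0.2,0,0,0],[0.004,0,-0.25,0,0,0],[0.004,0,-0.275,0,0,0],[0.004,0,-0.275,0,0,0]]]' 40 40;  python3 st.py; python3 -m inch '[[[0,0,0,0,0,0],[0,0,0,0,0,0],[0,0,0,0,0,0],[0,0,0,0,0,0],[0,0,0,0,0,0]]]' 4 40;  python3 st.py
python3 - <<'E'
from h import *
cv2.imwrite("pics/s8.png",cv2.resize(arm.grab_frame("side")[180:380,180:450],None,fx=2.9,fy=2.9))
E
```

```text
t: 16.88
eef_pos: [0.5184, 0.1249, 0.2429]
ee_rot: [-3.142, -0.0, -1.553]
force: [-0.0, -0.2, 1.1]
width: 0.0397
16.875 [0.5184 0.1249 0.2429] [-3.1415e+00 -1.0000e-04 -1.5535e+00] M [ 0.098 -0.051  0.062] F [-0.02 -0.18  1.07] 0.0397 q6 -0.5871 tau6 -0.0059
t: 17.5
eef_pos: [0.5184, 0.1249, 0.243]
ee_rot: [-3.141, 0.0, -1.553]
force: [0.7, 0.4, 2.8]
width: 0.0096
17.5 [0.5184 0.1249 0.243 ] [-3.1413e+00  1.0000e-04 -1.5531e+00] M [0.123 0.217 0.014] F [0.73 0.41 2.78] 0.0096 q6 -0.5869 tau6 0.0146
```

View pics/s8.png

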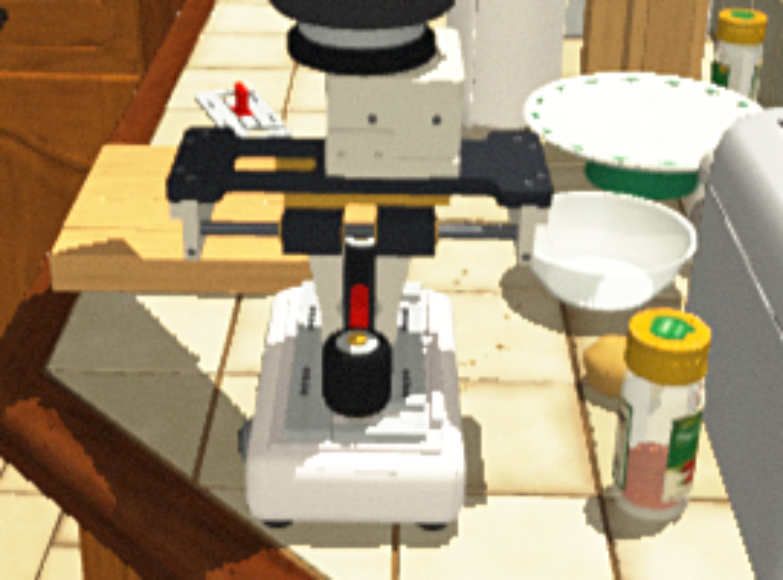

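The jaws closed at 9.6 mm, so the grip is held. I'll slide it out towards the front and watch the force.

```bash
python3 -m inch '[[[-0.025,0,0,0,0,0],[-0.05,-0.001,0,0,0,0],[-0.075,-0.001,0,0,0,0],[-0.1,-0.002,0,0,0,0],[-0.1,-0.002,0,0,0,0]]]';  python3 st.py;  python3 -m inch '[[[-0.04,0,0,0,0,0],[-0.08,-0.001,0,0,0,0],[-0.12,-0.002,0,0,0,0],[-0.12,-0.002,0,0,0,0]]]';  python3 st.py
python3 - <<'E'
from h import *
cv2.imwrite("pics/s9.png",cv2.resize(arm.grab_frame("side")[180:380,180:450],None,fx=2.9,fy=2.9))
E
```

```text
t: 18.18
eef_pos: [0.4977, 0.1245, 0.2429]
ee_rot: [3.141, 0.0, -1.553]
force: [-2.7, 0.8, 6.9]
width: 0.0101
18.175 [0.4977 0.1245 0.2429] [ 3.1412e+00  1.0000e-04 -1.5530e+00] M [0.727 0.824 0.014] F [-2.73  0.82  6.91] 0.0101 q6 -0.61 tau6 -0.0516
t: 18.68
eef_pos: [0.4733, 0.124, 0.2429]
ee_rot: [3.141, -0.0, -1.553]
force: [-2.7, 1.8, 9.5]
width: 0.0095
18.675 [0.4733 0.124  0.2429] [ 3.1408 -0.     -1.553 ] M [0.792 0.912 0.049] F [-2.69  1.79  9.5 ] 0.0095 q6 -0.6405 tau6 -0.0972
```

View pics/s9.png

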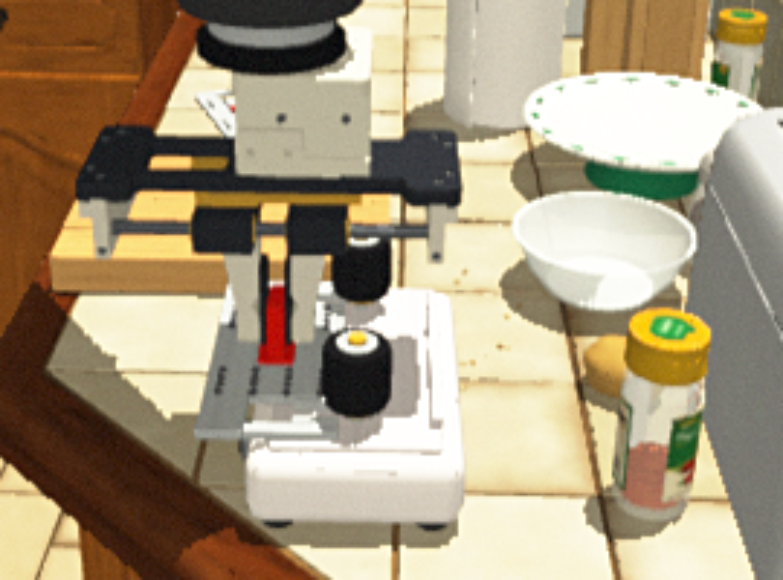

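```bash
python3 -m inch '[[[-0.03,0,0,0,0,0],[-0.06,-0.001,0,0,0,0],[-0.09,-0.002,0,0,0,0],[-0.1,-0.002,0.01,0,0,0],[-0.1,-0.002,0.06,0,0,0],[-0.1,-0.002,0.15,0,0,0],[-0.1,-0.002,0.3,0,0,0],[-0.1,-0.002,0.3,0,0,0]]]';  python3 st.py
python3 - <<'E'
from h import *
cv2.imwrite("pics/s10.png",cv2.resize(arm.grab_frame("side")[150:380,180:450],None,fx=2.6,fy=2.6))
E
```

```text
t: 19.73
eef_pos: [0.4546, 0.1239, 0.3048]
ee_rot: [-3.139, 0.002, -1.553]
force: [0.2, -0.9, -2.6]
width: 0.0095
19.725 [0.4546 0.1239 0.3048] [-3.1391e+00  1.8000e-03 -1.5532e+00] M [ 0.09  -0.026  0.012] F [ 0.16 -0.87 -2.59] 0.0095 q6 -0.6677 tau6 -0.0026
```

View pics/s10.png

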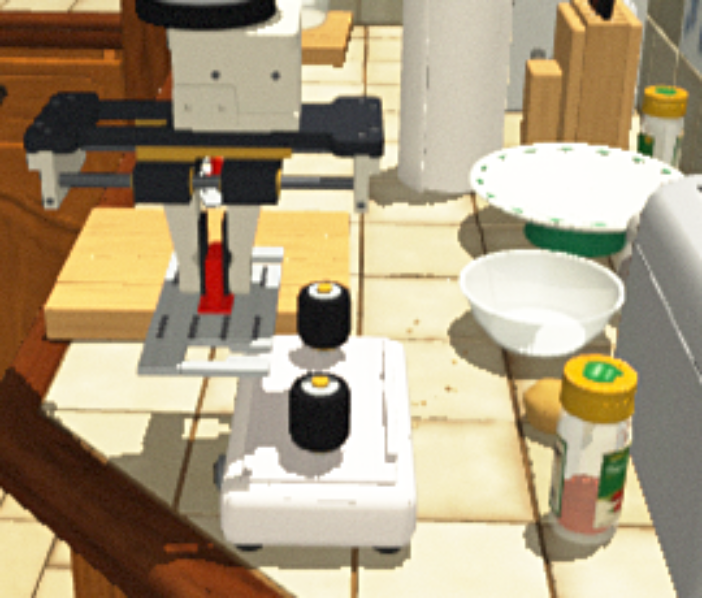

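```bash
python3 -m inch '[[[-0.02,0.14,0,0,0,0],[-0.05,0.28,0,0,0,0],[-0.08,0.42,0,0,0,0],[-0.1,0.56,0,0,0,0],[-0.12,0.7,0,0,0,0],[-0.13,0.8,0,0,0,0]]]'; python3 -m inch '[[[-0.02,0.15,0,0,0,0],[-0.04,0.3,0,0,0,0],[-0.055,0.4,0,0,0,0],[-0.058,0.455,-0.06,0,0,0],[-0.058,0.455,-0.16,0,0,0],[-0.058,0.455,-0.28,0,0,0],[-0.058,0.455,-0.36,0,0,0],[-0.058,0.455,-0.36,0,0,0]]]';  python3 st.py
python3 - <<'E'
from h import *
cv2.imwrite("pics/s11.png",cv2.resize(arm.grab_frame("side")[150:380,150:420],None,fx=2.6,fy=2.6))
E
```

```text
t: 20.52
eef_pos: [0.4277, 0.2844, 0.3017]
ee_rot: [3.14, -0.002, -1.553]
force: [0.1, -0.9, -2.9]
width: 0.0096
t: 21.52
eef_pos: [0.4165, 0.3739, 0.2292]
ee_rot: [3.14, -0.003, -1.554]
force: [0.1, 0.5, -2.1]
width: 0.0096
21.525 [0.4165 0.3739 0.2292] [ 3.1398e+00 -2.9000e-03 -1.5537e+00] M [ 0.043 -0.076  0.05 ] F [ 0.13  0.55 -2.1 ] 0.0096 q6 -1.064 tau6 0.0022
```

View pics/s11.png

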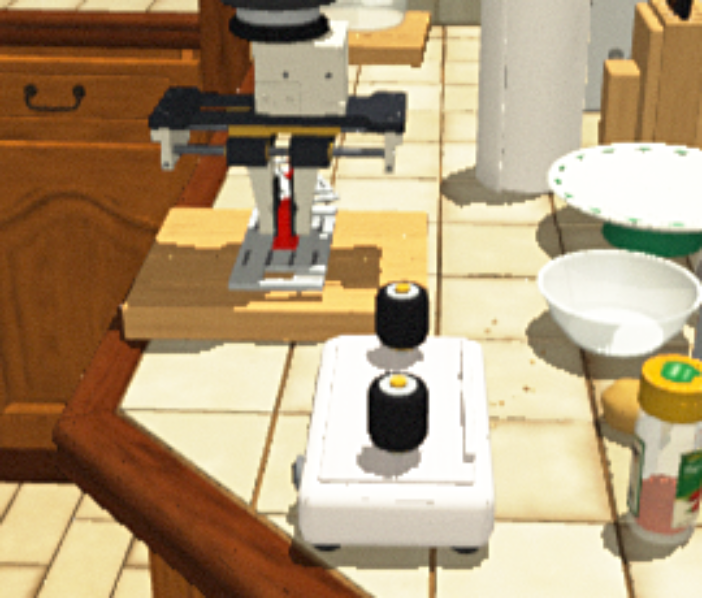

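Plate is over the middle of the board, about 8 mm up. Lowering in small steps.

```bash
python3 -m inch '[[[0,0,-0.01,0,0,0],[0,0,-0.02,0,0,0],[0,0,-0.03,0,0,0],[0,0,-0.03,0,0,0]]]';python3 st.py; python3 -m inch '[[[0,0,-0.003,0,0,0],[0,0,-0.005,0,0,0],[0,0,-0.005,0,0,0]]]';python3 st.py
```

```text
t: 22.08
eef_pos: [0.4167, 0.3746, 0.2248]
ee_rot: [-3.142, 0.0, -1.553]
force: [-0.8, -0.2, -1.5]
width: 0.0095
22.075 [0.4167 0.3746 0.2248] [-3.1416e+00  1.0000e-04 -1.5532e+00] M [ 0.057 -0.005  0.003] F [-0.76 -0.17 -1.53] 0.0095 q6 -1.064 tau6 0.0002
t: 22.45
eef_pos: [0.4167, 0.3747, 0.2237]
ee_rot: [3.142, -0.0, -1.553]
force: [0.4, 0.1, -1.6]
width: 0.0095
22.45 [0.4167 0.3747 0.2237] [ 3.1416 -0.     -1.5532] M [ 0.062 -0.065  0.052] F [ 0.36  0.08 -1.56] 0.0095 q6 -1.0641 tau6 -0.0001
```

```bash
python3 -m inch '[[[0,0,-0.003,0,0,0],[0,0,-0.006,0,0,0],[0,0,-0.006,0,0,0]]]';python3 st.py; python3 -m inch '[[[0,0,-0.003,0,0,0],[0,0,-0.006,0,0,0],[0,0,-0.006,0,0,0]]]';python3 st.py
```

```text
t: 22.82
eef_pos: [0.4167, 0.3747, 0.2225]
ee_rot: [3.142, -0.0, -1.553]
force: [-0.2, 0.5, -2.2]
width: 0.01
22.825 [0.4167 0.3747 0.2225] [ 3.1415e+00 -1.0000e-04 -1.5532e+00] M [ 0.072 -0.08  -0.051] F [-0.16  0.47 -2.17] 0.01 q6 -1.0641 tau6 -0.0
t: 23.2
eef_pos: [0.4167, 0.3746, 0.2213]
ee_rot: [3.142, -0.0, -1.553]
force: [-0.4, -0.6, -2.7]
width: 0.0101
23.2 [0.4167 0.3746 0.2213] [ 3.1415e+00 -1.0000e-04 -1.5532e+00] M [ 0.06  -0.009  0.013] F [-0.45 -0.6  -2.67] 0.0101 q6 -1.0641 tau6 -0.0001
```

```bash
python3 -m inch '[[[0,0,-0.003,0,0,0],[0,0,-0.006,0,0,0],[0,0,-0.006,0,0,0]]]';python3 st.py; python3 -m inch '[[[0,0,-0.003,0,0,0],[0,0,-0.005,0,0,0],[0,0,-0.005,0,0,0]]]';python3 st.py
```

```text
t: 23.58
eef_pos: [0.4167, 0.3747, 0.221]
ee_rot: [-3.141, 0.0, -1.553]
force: [-2.7, -1.3, 6.0]
width: 0.0097
23.575 [0.4167 0.3747 0.221 ] [-3.1413e+00  2.0000e-04 -1.5529e+00] M [-0.526  1.008 -0.026] F [-2.73 -1.33  6.03] 0.0097 q6 -1.0641 tau6 0.0101
t: 23.95
eef_pos: [0.4166, 0.3746, 0.221]
ee_rot: [-3.141, 0.0, -1.553]
force: [-5.9, -4.2, 15.6]
width: 0.0101
23.95 [0.4166 0.3746 0.221 ] [-3.1409e+00  5.0000e-04 -1.5526e+00] M [-1.33   2.275 -0.04 ] F [-5.86 -4.23 15.61] 0.0101 q6 -1.0641 tau6 0.0222
```

Contact at TCP z = 0.221, as predicted. I'll back off slightly, release and rise.

```bash
python3 -m inch '[[[0,0,0.005,0,0,0],[0,0,0.005,0,0,0],[0,0,0.005,0,0,0],[0,0,0.005,0,0,0]]]' 30 10;python3 st.py; python3 -m inch '[[[0,0,0.1,0,0,0],[0,0,0.25,0,0,0],[0,0,0.4,0,0,0],[0,0,0.5,0,0,0],[0,0,0.5,0,0,0]]]';python3 -m inch '[[[0,0.2,0,0,0,0],[0,0.4,0,0,0,0],[0,0.6,0,0,0,0],[0,0.8,0,0,0,0],[0,0.8,0,0,0,0]]]';python3 st.py
python3 - <<'E'
from h import *
s=arm.grab_frame("side");t=arm.grab_frame("top")
for r in arm.regions_of("plate","top"): 
    print(r["score"],r["box"]); v,u=np.nonzero(r["region"]); print(onz("top",u.mean(),v.mean(),.034))
cv2.imwrite("pics/s12.png",cv2.resize(s[150:380,150:430],None,fx=2.6,fy=2.6))
cv2.imwrite("pics/t12.png",cv2.resize(t[160:380,180:500],None,fx=2.5,fy=2.5))
E
```

```text
t: 24.45
eef_pos: [0.4167, 0.3747, 0.22]
ee_rot: [3.141, -0.0, -1.553]
force: [-0.4, -0.4, -0.3]
width: 0.0296
24.45 [0.4167 0.3747 0.22  ] [ 3.1415e+00 -3.0000e-04 -1.5532e+00] M [ 0.039 -0.027 -0.01 ] F [-0.43 -0.4  -0.26] 0.0296 q6 -1.0641 tau6 -0.0
t: 25.08
eef_pos: [0.417, 0.375, 0.3218]
ee_rot: [-3.14, 0.003, -1.553]
force: [-0.3, -0.8, 0.1]
width: 0.0301
t: 25.7
eef_pos: [0.4163, 0.5368, 0.3179]
ee_rot: [3.141, -0.002, -1.552]
force: [0.1, -0.3, -0.2]
width: 0.0301
25.7 [0.4163 0.5368 0.3179] [ 3.1407e+00 -1.8000e-03 -1.5516e+00] M [-0.037 -0.025 -0.045] F [ 0.13 -0.34 -0.18] 0.0301 q6 -1.1782 tau6 -0.1547
0.82 [236.6, 269.8, 312.7, 315.4]
[0.41553024 0.37443394 0.034     ]
0.6 [153.9, 260.4, 204.7, 280.9]
[0.38359241 0.59920664 0.034     ]
```

View pics/s12.png

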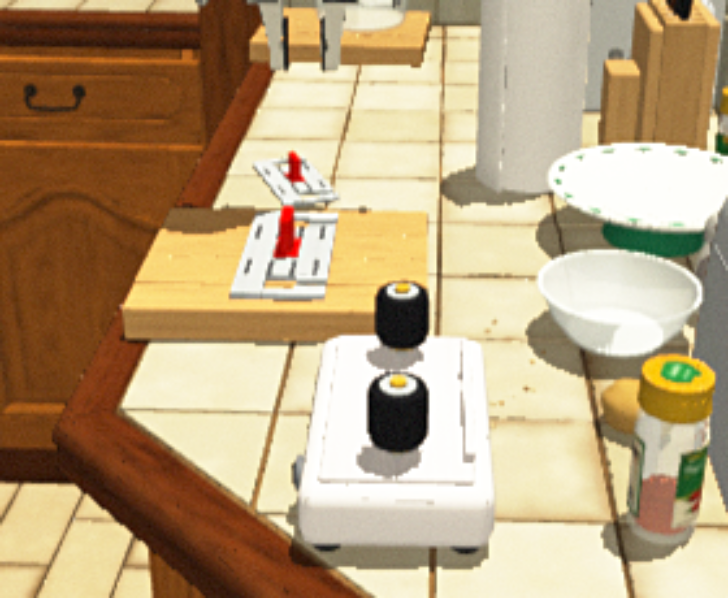

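View pics/t12.png

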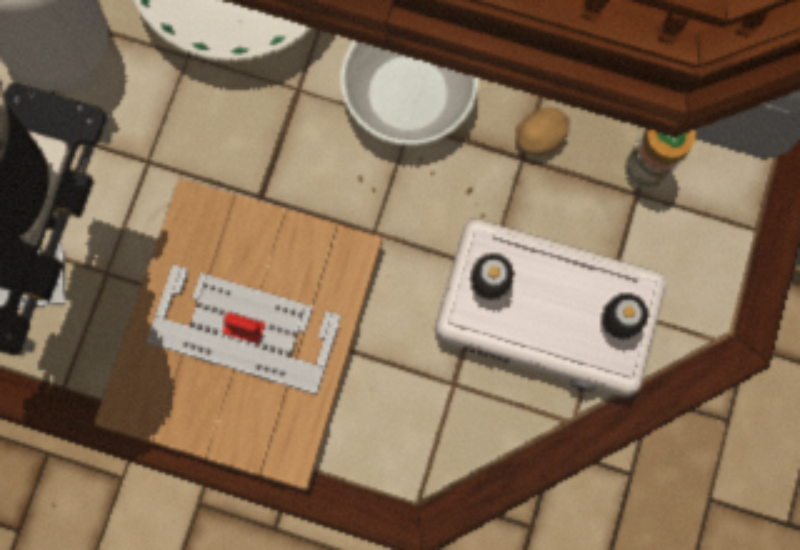

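The plate lies flat with its grip up on the middle of the board, about 2 mm from centre. The nuts are raised, the other things haven't moved and the arm is clear.

```bash
python3 - <<'E'
from station import arm
print(arm.job_done())
E
```

```text
the job is handed in; nothing more can be done
None
```

The grating plate is off the machine and lies flat, grip up, on the middle of the chopping board. I handed the job in at about 26 s; it reports no verdict.

- **Nuts:** the left nut loosens anticlockwise and the right one clockwise. I felt for each with small steps at a light 15 N grip. The first direction I tried turned at a steady 0.11 N m on both, so I never turned either nut towards its seat. Each was turned about 1.03 rad, and the pictures showed both raised. The nut angles come from the tool's rotation, not a direct reading.
- **Plate:** it slid about 64 mm out by its grip with under 10 N on the tool. I went past the stated 45 mm because the rear edge would otherwise have caught under the nuts when lifted. It met the board at the height I expected, pressing with about 17 N at most.
- **Last checks:** the top camera puts the plate's centre about 2 mm from the board's centre. The potato, bowl and spice jar look unmoved, the smaller look-alike plate was not touched, and the arm is clear with no force on it. No check failed or disagreed.

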